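# Set the purge valve in the test case

### The job

Swing the lid of the grey test case up by its bar until it lies back on its stop. Then take the valve wheel inside by its upright spinner handle, screw it shut (clockwise) until it stops, and back it off exactly two full turns. Finish still gripping the spinner handle, holding the wheel still at that setting, with the lid open and the other things on the bench and in the case left where they were.

Things in the scene. Friction and masses are not known exactly. Their poses are not given: they have to be found in the camera images.
- case: grey hard case fixed to the bench, 300 mm (its x) x 200 mm (its y) x 60 mm high without the lid, walls 5 mm; origin at the centre of its underside, z up. An aluminium panel fills it up to 35 mm above its underside; the valve stands on the panel, and a flat gauge (top at 51 mm) and two hose couplings (tops at 53 mm) beside it. Its attitude differs from the world's by a yaw only. Lid hinge along its +y long side, free edge of the lid along its -y side (the robot's right)
- lid_hinge (a point): middle of the lid's hinge line, which runs along the case's x axis, 60 mm above the case's underside; fixed to the case at (0, 100, 60) mm
- lid (a joint): angle of the lid: grey shell 300 x 200 x 55 mm, about 0.45 kg. 0 closed, grows as the free edge swings up and over towards the case's +y; rests against its stop at 1.745 (100 degrees). Weight pulls it shut below about 1.1 and open beyond about 1.25
- lid_bar (a point): middle of the lid's handle: round dark steel bar, 12 mm thick, 120 mm long, parallel to the hinge, 40 mm above the lid's top face on a post at each end, 10 mm in from the free edge. With the lid closed it lies 190 mm from the hinge line towards the case's -y and 95 mm above the hinge line; it swings round the hinge with the lid
- valve_axis (a point): point on the valve wheel's upright axis, level with the middle of the spinner handle (85 mm above the case's underside), at (-50, -10) mm in the case's x, y. Fixed to the case
- valve (a joint): turn of the valve wheel in rad: 0 screwed shut on its stop, grows as it is opened, anticlockwise seen from above; 6.283 per turn, end of travel 20.4. Starts 0.4 to 1.05 turns open. Dark three-spoked wheel 90 mm across, its rim's top 62 mm above the case's underside; it does not rise. It stays where it is left; turning it takes about 3 N at the spinner handle. At 0 and at every whole turn the spinner handle points from the axis along the case's +x
- spinner: upright black round handle on the wheel's rim, 22 mm across, 42 mm tall, 40 mm from the wheel's axis; it spins freely on its own pin, so it can be gripped from above and led round in a circle. Origin on its own axis at its lower end, 64 mm above the case's underside; its middle is 21 mm higher. Its own yaw means nothing
- meter: brown instrument box 115 x 65 x 34 mm with two small brass knobs, lying on the bench; bystander, leave it where it is; origin at the centre of its underside
- carton: open white carton 150 x 110 x 60 mm; bystander, leave it where it is; origin at the centre of its underside
- spool: metal solder spool, 52 mm across, 38 mm tall; bystander, leave it where it is; origin at the centre of its underside
- caliper: steel caliper with black slider, 170 mm long, lying flat; bystander, leave it where it is; origin at the centre of its underside
- board: small green circuit board 70 x 50 mm on 10 mm feet; bystander, leave it where it is; origin at the centre of its underside
- driver: black-handled screwdriver, 160 mm, lying flat; bystander, leave it where it is; origin at the centre of its underside
- jar: white jar with black cap, 52 mm across, 60 mm tall; bystander, leave it where it is; origin at the centre of its underside
- fitting: spare brass fitting, 26 mm across, 24 mm tall, standing on the panel inside the closed case, beside the valve; bystander, leave it where it is; origin at the centre of its underside

How it is judged:
By the outcome, as a careful person would: the job done as asked, in the order asked, and still so for the second after the job is handed in, while the arm keeps its last pose, push and grip.
It also fails if it takes over 72 s, if anything falls off the work surface, if the arm or the gripper's body presses on something with over 40 N, if the wrist force passes 120 N, or if a joint passes its speed limit or range.

### The arm

A 7-joint arm with a two-finger parallel gripper is mounted at the origin on the work surface. World frame = base frame: x ahead of the robot, y to its left, z up, the work surface at z = 0. Lengths are in m, angles in rad, forces in N, time in s.
With the tool pointing down it reaches from about 0.425 to 0.95 m from the base axis. Payload 4.7 kg.
Tool frame: the origin (TCP) lies between the finger pads; the fingertips stand 25 mm ahead of it and the grasp point (between the pads) lies 6 mm ahead of it; z points along the fingers, y is the line along which they close (so a half turn about z gives the same grasp; the last joint's range is limited). The gripper opens to 85 mm and grips with 20 to 120 N. Pads are 22 mm wide; open, the fingers measure 114 mm over their backs; the gripper's body (76 mm by 85 mm) begins 54 mm behind the grasp point. The pads swing forward as they close: fully open they stand 13 mm farther back than shut.
Start: joints at [-1.372, 0.469, -0.049, 1.532, 0.024, 1.141, -0.082], TCP at [0.152, 0.658, 0.256] pointing down, gripper open.
Joint ranges: [-2.59, 2.59], [-0.33, 1.99], [-1.39, 1.29], [0.1, 2.45], [-1.04, 4.18], [0.21, 1.99], [-2.66, 2.66]. Speed limits (rad/s): [2.57, 2.57, 3.14, 3.14, 3.14, 3.14, 3.14].

### API

Orientations are given as a 3x3 rotation matrix whose columns are the frame's x, y, z axes.
In Python, from rig import * gives the robot as it stands. Calls block until the motion is done:
- movep(position, orientation): joint-space move of the TCP to a pose.
- move_l(position, attitude=None, feed=0.15, until_force=None): straight line of the TCP; attitude=None keeps the orientation; feed is the mean speed in m/s. With until_force (N) it stops when the force on the tool has changed by that much, and returns True; else False.
- move_joints(angles): joint-space move.
- command_gripper(opening, newtons=None): finger opening in m; newtons is the grip in N (None keeps the last); returns when the fingers have stopped.
- sleep(seconds).
- inverse_kinematics(position, orientation): joint angles nearest the present ones, or None.
- sense(): the state.
- camera(name): name is "scene" or "top" or "wrist"; returns (picture, depth): 400x640x3 uint8, red, green, blue; 400x640 float32, m along the optical axis (not along the pixel's ray), 0 where there is no reading.
- camera_params(name): a dict with "K" (3x3 intrinsics, pixels), "position" and "rotation" of the camera in the world; the wrist camera has in their place "tool_from_camera" (4x4, takes a point from camera to tool coordinates, whose origin is the TCP and whose axes are the flange's). Camera axes: x right, y down, z forward; pixel columns grow to the right and rows downward; lengths in m; the calibration is good to about 2 mm. A picture is of the moment at which its call begins: read the wrist's pose just before it. camera_params takes no time and is no camera call.
A pose or a line that the arm cannot do raises Unreachable and nothing moves.
- finish_job(): hands the job in; it is judged then, once.
The state is a dict: "time_s": time; "joint_pos": joint angles; "qd": joint speeds; "joint_efforts": joint torques, N m; "position": TCP position; "tcp_rot": TCP orientation; "wrist_force": force on the tool from outside, world axes, zero at the start; "ft_torque": the same for the moment, N m; "finger_gap": finger opening in m; "gripper_force": force on a finger pad.
Only numpy, scipy, OpenCV 4.12 (cv2) and the standard library are available. Lean on these libraries where they do the work, as an engineer would, in place of code of your own. Each camera call takes 0.05 s, during which the arm holds its last target. There are 200 camera calls.

## Working session

There is one attempt and no reset: what is moved stays moved. The work goes in short steps, each a Python script; the robot and the scene stay as the last script left them, time stands still between calls to the robot, and variables do not carry over. Pictures are saved under pics/ and viewed, at most 10 in all, crops included, and the job is handed in when it is done.

```bash
mkdir -p pics; ls; python3 - <<'E'
from rig import *
import cv2, numpy as np
np.set_printoptions(precision=4,suppress=True)
for n in ("scene","top"):
    p,d=camera(n); cv2.imwrite(f"pics/{n}0.png",p[:,:,::-1]); np.save(f"{n}_d.npy",d); print(n,camera_params(n))
s=sense(); print(s)
E
```

```text
pics
scene {'K': array([[388.255 ,   0.    , 319.2944],
       [  0.    , 388.255 , 193.3738],
       [  0.    ,   0.    ,   1.    ]]), 'position': array([1.1751, 0.3169, 0.6331]), 'rotation': array([[-0.5214,  0.5022, -0.6899],
       [ 0.8532,  0.2934, -0.4312],
       [-0.0141, -0.8134, -0.5815]])}
top {'K': array([[392.0277,   0.    , 319.6249],
       [  0.    , 392.0277, 201.1084],
       [  0.    ,   0.    ,   1.    ]]), 'position': array([ 0.4557, -0.0503,  1.1014]), 'rotation': array([[-0.001 , -0.9963,  0.0859],
       [-1.    ,  0.0013,  0.004 ],
       [-0.0041, -0.0859, -0.9963]])}
{'time_s': 0.1, 'joint_pos': array([-1.3719,  0.4694, -0.0486,  1.5336,  0.0241,  1.141 , -0.0823]), 'qd': array([ 0.0014, -0.0013, -0.0004, -0.0022,  0.001 ,  0.0007, -0.0005]), 'joint_efforts': array([  0.0005, -51.1515,  -0.047 , -23.8392,   0.0108,   0.0044,
         0.    ]), 'position': array([0.1523, 0.6571, 0.2554]), 'tcp_rot': array([[-0.9742,  0.2258, -0.0003],
       [ 0.2258,  0.9742, -0.0017],
       [-0.0001, -0.0017, -1.    ]]), 'wrist_force': array([-0.2235,  0.1705, -0.3726]), 'ft_torque': array([-0.0134, -0.0089,  0.0159]), 'gripper_force': 0.0, 'finger_gap': 0.08563415799875648}
```

View pics/top0.png

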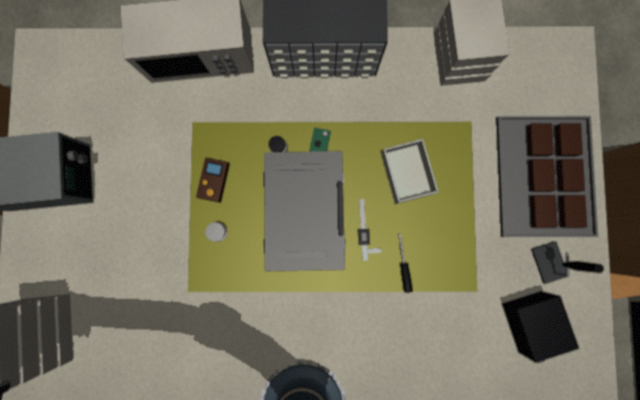

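View pics/scene0.png

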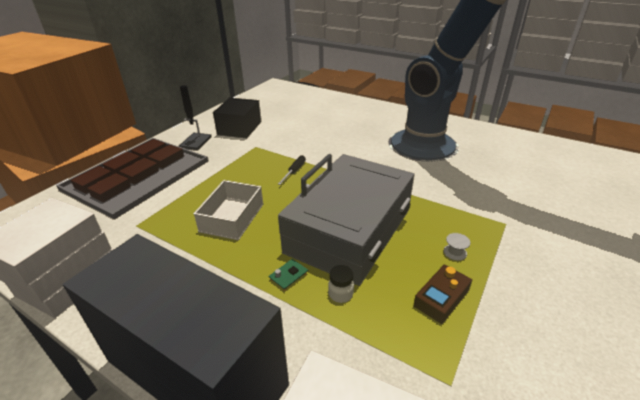

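The top view shows the closed case at cols 264–345, rows 151–270, with the dark bar at about (340, 207). The hinge is on the image left (+y). The scene view agrees: bar at about (317, 172), and the bystanders are clear of the bar's arc.

```bash
cat > h.py <<'E'
import numpy as np, cv2
from rig import *
np.set_printoptions(precision=4,suppress=True)
def cloud(d,P,T=None):
    K=P["K"]; v,u=np.mgrid[:d.shape[0],:d.shape[1]]
    c=np.stack([(u-K[0,2])/K[0,0]*d,(v-K[1,2])/K[1,1]*d,d],-1)
    if T is None: return c@P["rotation"].T+P["position"]
    return c@T[:3,:3].T+T[:3,3]
E
python3 - <<'E'
from h import *
d=np.load("top_d.npy"); X=cloud(d,camera_params("top"))
roi=np.zeros(d.shape,bool); roi[140:285,255:352]=1
m=roi&(d>0)&(abs(X[...,2]-.115)<.008)
print("lid z",np.median(X[m][:,2]),m.sum())
P=X[m][:,:2]; print("lid rect",cv2.minAreaRect(P.astype(np.float32)))
b=roi&(X[...,2]>.138)&(X[...,2]<.2)&(d>0); B=X[b]; print("bar",b.sum(),np.median(B,0),cv2.minAreaRect(B[:,:2].astype(np.float32)))
# scene cross-check
D=np.load("scene_d.npy");Y=cloud(D,camera_params("scene"))
r=np.zeros(D.shape,bool); r[145:260,270:420]=1
m=r&(abs(Y[...,2]-.115)<.006); print("scene lid",np.median(Y[m][:,2]),cv2.minAreaRect(Y[m][:,:2].astype(np.float32)))
b=r&(Y[...,2]>.14)&(Y[...,2]<.18);print("scene bar",b.sum(),Y[b].mean(0),cv2.minAreaRect(Y[b][:,:2].astype(np.float32)))
E
```

```text
lid z 0.11621564879846835 9104
lid rect ((0.5175299644470215, -0.005669638514518738), (0.3002258539199829, 0.20007634162902832), 1.110403060913086)
bar 264 [ 0.5177 -0.0955  0.1608] ((0.5194451212882996, -0.09571138024330139), (0.12811613082885742, 0.011974182911217213), 1.0387667417526245)
scene lid 0.11598904050862135 ((0.5204812288284302, -0.006544239819049835), (0.30390843749046326, 0.20074430108070374), 0.9525558352470398)
scene bar 240 [ 0.5324 -0.0941  0.1573] ((0.5231943130493164, -0.09545797109603882), (0.1318315714597702, 0.011156462132930756), 0.695250928401947)
```

```bash
cat >> h.py <<'E'
C=np.array([.519,-.006,0]); yaw=.017
c,s=np.cos(yaw),np.sin(yaw)
Rc=np.array([[c,-s,0],[s,c,0],[0,0,1]])
R0=np.array([[-c,-s,0],[-s,c,0],[0,0,-1.]])
W=lambda p:C+Rc@np.array(p)
TCP=np.array([0,0,.006])
def bar(th):
    y,z=-.19,.095
    return W([0,.1+y*np.cos(th)+z*np.sin(th),.06-y*np.sin(th)+z*np.cos(th)])+TCP
E
python3 - <<'E'
from h import *
for a in range(0,101,10): assert inverse_kinematics(bar(np.radians(a)),R0) is not None,a
command_gripper(.045,40)
movep(bar(0)+[0,0,.09],R0)
print(move_l(bar(0),feed=.1,until_force=10), sense()["position"],bar(0))
command_gripper(0.0,40)
s=sense(); print(s["time_s"],s["finger_gap"],s["gripper_force"],s["wrist_force"])
for a in (3,6,10,15,20):
    move_l(bar(np.radians(a)),feed=.1); s=sense(); print(a,s["time_s"],s["wrist_force"],s["finger_gap"])
E
```

```text
False [ 0.521  -0.0962  0.1616] [ 0.5205 -0.096   0.161 ]
4.9667 0.010490556600567625 39.00422215461731 [-0.5148 -2.0525  2.6535]
3 5.225 [ 1.376  -3.5737 -1.1956] 0.010763330980848211
6 5.4833 [ 0.4127 -5.8098 -0.083 ] 0.010721164025153232
10 5.7833 [ 0.8664 -5.9111  1.5682] 0.010086816290319158
15 6.1167 [ 1.392  -7.1646  2.1861] 0.010212033072654218
20 6.45 [ 0.5966 -7.7     3.3902] 0.010539056219108046
```

```bash
python3 - <<'E'
from h import *
p,d=camera("scene"); cv2.imwrite("pics/s1.png",p[60:300,200:480,::-1].repeat(2,0).repeat(2,1))
print(sense()["position"])
E
```

```text
[ 0.5201 -0.0544  0.2207]
```

View pics/s1.png

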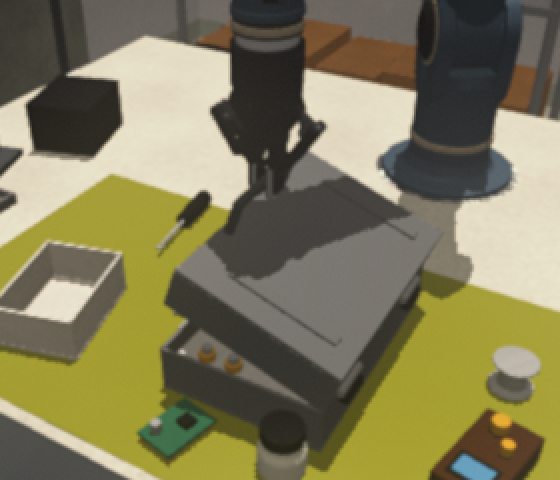

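The lid is rising with the bar between the fingers at about (265, 185) in the crop, and nothing else has moved. I'll carry on to the stop.

```bash
python3 - <<'E'
from h import *
for a in range(26,99,6):
    move_l(bar(np.radians(a)),feed=.12); s=sense(); print(a,round(s["time_s"],2),s["wrist_force"],round(s["finger_gap"],4))
    if np.linalg.norm(s["wrist_force"])>35: print("STOP"); break
else:
    print(move_l(bar(np.radians(100)),feed=.05,until_force=12)); s=sense(); print(s["time_s"],s["position"],bar(np.radians(100)),s["wrist_force"])
E
```

```text
26 6.83 [-1.2145 -8.799   7.7534] 0.0106
32 7.17 [-1.5834 -7.6878 10.8853] 0.0103
38 7.5 [-2.8212 -7.9836 12.7093] 0.0104
44 7.83 [-2.6141 -5.316  13.6664] 0.0111
50 8.17 [-2.7274 -3.1231 11.2556] 0.0102
56 8.5 [-1.4536 -1.5836  9.0967] 0.0105
62 8.83 [-0.6469 -2.1027  6.2189] 0.0107
68 9.17 [ 0.4573 -1.2294  5.6659] 0.0105
74 9.5 [ 1.4888 -0.1995  4.9865] 0.0106
80 9.83 [1.8167 0.7539 4.2531] 0.0107
86 10.17 [2.4097 1.4576 3.9631] 0.0107
92 10.5 [2.3003 1.3336 3.6423] 0.0107
98 10.83 [4.0382 0.4257 2.6639] 0.0109
True
11.0833 [0.5153 0.2199 0.2368] [0.5151 0.2205 0.2366] [-1.156   0.0723  4.501 ]
```

```bash
python3 - <<'E'
from h import *
command_gripper(.03,40)
move_l(sense()["position"]+[0,0,.13],feed=.2)
movep(W([-.05,-.03,.30]),R0)
command_gripper(.05)
s=sense(); p,d=camera("wrist"); P=camera_params("wrist")
T=np.eye(4);T[:3,:3]=s["tcp_rot"];T[:3,3]=s["position"]
np.savez("w.npz",p=p,d=d,T=T@P["tool_from_camera"],K=P["K"])
print(s["time_s"],s["position"],P["tool_from_camera"]); cv2.imwrite("pics/w1.png",p[:,:,::-1])
p,d=camera("top"); cv2.imwrite("pics/t1.png",p[100:320,180:480,::-1].repeat(2,0).repeat(2,1))
E
```

```text
13.5917 [ 0.4698 -0.0362  0.3001] [[-0.0008 -0.9522 -0.3053  0.0786]
 [ 1.     -0.0003 -0.0019 -0.0004]
 [ 0.0018 -0.3053  0.9522 -0.1174]
 [ 0.      0.      0.      1.    ]]
```

View pics/w1.png

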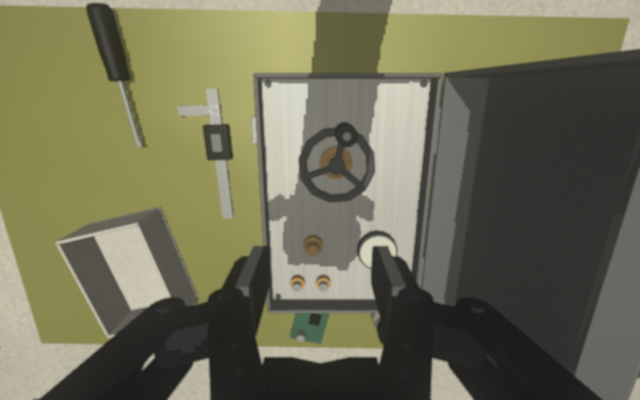

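View pics/t1.png

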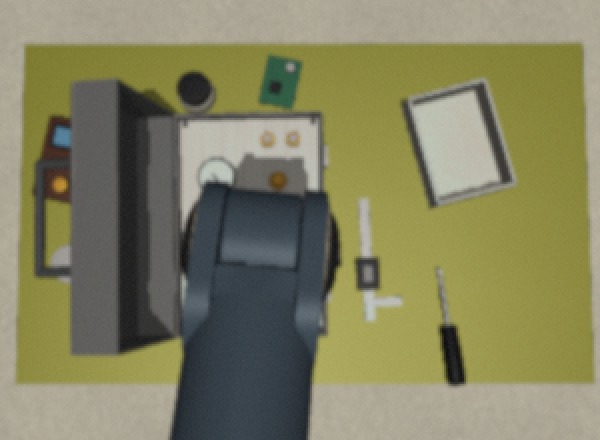

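The lid is on its stop. The wrist view shows the wheel centred at about (337, 164) and the spinner top at about (346, 132). The brass fitting is at (313, 244), the gauge at (377, 249), and all bystanders are in place.

```bash
python3 - <<'E'
from h import *
z=np.load("w.npz"); X=cloud(z["d"],{"K":z["K"]},z["T"])
roi=np.zeros(z["d"].shape,bool); roi[110:210,290:385]=1
L=(X-C)@Rc   # case frame
m=roi&(L[...,2]>.1)&(L[...,2]<.115); t=L[m]; print("spinner top",m.sum(),t.mean(0),cv2.minEnclosingCircle(t[:,:2].astype(np.float32)))
m=roi&(abs(L[...,2]-.06)<.006); r=L[m]; print("rim",m.sum(),cv2.minEnclosingCircle(r[:,:2].astype(np.float32)))
# case walls: top rim z~.06
m=(abs(L[...,2]-.06)<.004)&(abs(L[...,0])<.16)&(L[...,1]<-.08)&(L[...,1]>-.115);print("-y wall",m.sum(),np.percentile(L[m][:,1],[5,50,95]))
s=t[:,:2].mean(0)-[-.05,-.01]; print(np.degrees(np.arctan2(s[1],s[0])),np.hypot(*s))
E
```

```text
spinner top 397 [-0.0903 -0.0047  0.1056] ((-0.08977942168712616, -0.004517083056271076), 0.01098967157304287)
rim 2257 ((-0.0518929623067379, -0.011552475392818451), 0.045450612902641296)
-y wall 1015 [-0.1007 -0.0978 -0.0865]
172.46376332166685 0.040660688389068673
```

```bash
cat >> h.py <<'E'
A=np.array([-.05,-.01,.094])
def pt(th,r=.04,A=A): return W(A+[r*np.cos(th),r*np.sin(th),0])
def info(tag):
    s=sense(); q=Rc.T@(s["position"]-C)-A; f=Rc.T@s["wrist_force"]; a=np.arctan2(q[1],q[0])
    fr=f[0]*np.cos(a)+f[1]*np.sin(a); ft=-f[0]*np.sin(a)+f[1]*np.cos(a)
    print(tag,round(s["time_s"],2),"ang %.1f r %.2fmm Fr %.1f Ft %.1f Fz %.1f gap %.4f"%(np.degrees(a),1e3*np.hypot(*q[:2]),fr,ft,f[2],s["finger_gap"]),flush=True)
    return fr,ft
E
python3 - <<'E'
from h import *
for a in range(0,360,30): assert inverse_kinematics(pt(np.radians(a)),R0) is not None
p=W([-.0902,-.0047,.094])
movep(p+[0,0,.07],R0)
print(move_l(p,feed=.12,until_force=8))
info("pre"); command_gripper(0,60); info("grip")
for a in range(160,79,-12):
    move_l(pt(np.radians(a)),feed=.08); fr,ft=info(a)
    if abs(fr)>30 or abs(ft)>30: break
E
```

```text
False
pre 15.06 ang 172.6 r 39.47mm Fr -0.4 Ft 0.6 Fz -0.5 gap 0.0500
grip 15.43 ang 172.1 r 39.98mm Fr 0.9 Ft -0.9 Fz 6.5 gap 0.0206
160 15.68 ang 159.2 r 39.80mm Fr 2.3 Ft -0.2 Fz 7.6 gap 0.0204
148 15.94 ang 147.0 r 39.66mm Fr 1.7 Ft -0.0 Fz 5.7 gap 0.0205
136 16.2 ang 134.6 r 39.56mm Fr 1.9 Ft -0.4 Fz 5.0 gap 0.0206
124 16.46 ang 122.3 r 39.47mm Fr 0.1 Ft -1.2 Fz 4.6 gap 0.0207
112 16.72 ang 110.2 r 39.42mm Fr 0.2 Ft -0.8 Fz 5.3 gap 0.0205
100 16.98 ang 98.2 r 39.41mm Fr -0.1 Ft -1.2 Fz 4.5 gap 0.0208
88 17.23 ang 86.2 r 39.37mm Fr -1.8 Ft -1.0 Fz 5.6 gap 0.0201
```

```bash
python3 - <<'E'
from h import *
for a in [76,64,52,40,28,18,10,6,3,0,-2,-4,-6,-8,-10,-12]:
    move_l(pt(np.radians(a)),feed=.08 if a>10 else .03); fr,ft=info(a)
    if abs(fr)>30 or abs(ft)>15: break
sleep(.3); info("end")
s=sense(); p,d=camera("wrist"); cv2.imwrite("pics/w2.png",p[:,:,::-1])
p,d=camera("scene"); cv2.imwrite("pics/s2.png",p[60:300,200:480,::-1].repeat(2,0).repeat(2,1))
E
```

```text
76 17.49 ang 74.4 r 39.39mm Fr -2.3 Ft -0.0 Fz 6.1 gap 0.0209
64 17.75 ang 62.6 r 39.43mm Fr -2.9 Ft -0.1 Fz 6.2 gap 0.0202
52 18.01 ang 50.7 r 39.50mm Fr -2.4 Ft -0.3 Fz 6.9 gap 0.0203
40 18.27 ang 38.9 r 39.59mm Fr -2.6 Ft 0.7 Fz 7.8 gap 0.0203
28 18.52 ang 27.1 r 39.70mm Fr -2.5 Ft -0.2 Fz 7.6 gap 0.0205
18 18.77 ang 17.6 r 39.82mm Fr -1.5 Ft 0.4 Fz 7.7 gap 0.0205
10 19.11 ang 10.5 r 39.89mm Fr -3.0 Ft 1.1 Fz 8.1 gap 0.0205
6 19.36 ang 6.9 r 39.91mm Fr -2.4 Ft 1.8 Fz 7.7 gap 0.0205
3 19.61 ang 4.2 r 39.96mm Fr -1.7 Ft 1.2 Fz 8.7 gap 0.0206
0 19.86 ang 1.3 r 39.98mm Fr -2.3 Ft 1.4 Fz 7.8 gap 0.0208
-2 20.11 ang -0.5 r 40.00mm Fr -2.2 Ft 2.9 Fz 7.7 gap 0.0205
-4 20.36 ang -1.2 r 40.04mm Fr -2.6 Ft 3.6 Fz 9.5 gap 0.0207
-6 20.61 ang -1.3 r 40.04mm Fr -2.1 Ft 7.6 Fz 8.9 gap 0.0200
-8 20.86 ang -1.6 r 40.01mm Fr -2.1 Ft 10.3 Fz 9.8 gap 0.0209
-10 21.11 ang -1.7 r 40.02mm Fr -1.0 Ft 12.4 Fz 8.6 gap 0.0202
-12 21.36 ang -1.9 r 39.98mm Fr -0.2 Ft 15.1 Fz 8.5 gap 0.0204
end 21.66 ang -1.8 r 40.02mm Fr -1.4 Ft 15.7 Fz 8.7 gap 0.0204
```

View pics/w2.png

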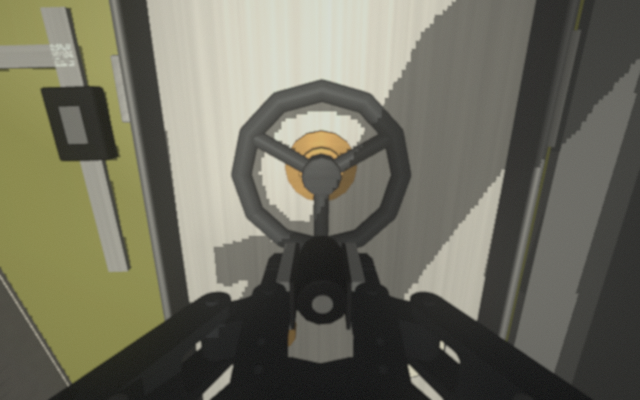

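The wheel is firmly on its stop: the spoke points straight down the image (case +x) at (320, 210), and the reading held at about −1.2° as force built up. Now I'll back it off two turns from that reference.

```bash
python3 - <<'E'
from h import *
for i,a in enumerate([-6,0]+list(range(12,709,12))):
    move_l(pt(np.radians(a)),feed=.08)
    if i%6==0:
        fr,ft=info(a)
        if abs(fr)>30 or abs(ft)>25: print("STOP");break
tgt=-1.1; cmd=tgt
for k in range(5):
    move_l(pt(np.radians(720+cmd)),feed=.03); sleep(.2)
    q=Rc.T@(sense()["position"]-C)-A; m=np.degrees(np.arctan2(q[1],q[0])); info(cmd)
    if abs(m-tgt)<.15: break
    cmd+=tgt-m
E
```

```text
-6 22.01 ang -1.3 r 39.99mm Fr -1.1 Ft 7.6 Fz 8.3 gap 0.0208
60 23.55 ang 59.5 r 39.42mm Fr -4.1 Ft 0.4 Fz 9.1 gap 0.0207
132 25.1 ang 131.0 r 39.59mm Fr -1.2 Ft 0.1 Fz 9.3 gap 0.0212
204 26.65 ang -156.4 r 40.32mm Fr 3.0 Ft -0.1 Fz 14.8 gap 0.0207
276 28.2 ang -83.0 r 40.62mm Fr 2.7 Ft -0.1 Fz 9.1 gap 0.0206
348 29.75 ang -11.3 r 40.14mm Fr -0.2 Ft -0.6 Fz 10.5 gap 0.0203
420 31.3 ang 60.1 r 39.49mm Fr -3.3 Ft 0.7 Fz 12.1 gap 0.0204
492 32.85 ang 131.3 r 39.62mm Fr -1.1 Ft -0.8 Fz 11.4 gap 0.0203
564 34.4 ang -156.8 r 40.32mm Fr 2.3 Ft -1.6 Fz 16.4 gap 0.0208
636 35.95 ang -83.3 r 40.64mm Fr 1.8 Ft -0.1 Fz 11.6 gap 0.0205
708 37.5 ang -11.1 r 40.11mm Fr -0.1 Ft -1.1 Fz 11.7 gap 0.0207
-1.1 38.1 ang -1.0 r 39.98mm Fr -0.8 Ft -1.6 Fz 11.4 gap 0.0204
```

```bash
python3 - <<'E'
from h import *
p,d=camera("wrist"); o=cv2.imread("pics/w2.png")
q,_=camera("scene")
cv2.imwrite("pics/fin.png",np.vstack([np.hstack([p[60:290,200:440,::-1],o[60:290,200:440]]),q[100:330,120:600,::-1]]))
info("now")
E
```

```text
now 38.2 ang -1.1 r 40.01mm Fr -1.1 Ft -1.6 Fz 11.6 gap 0.0209
```

View pics/fin.png

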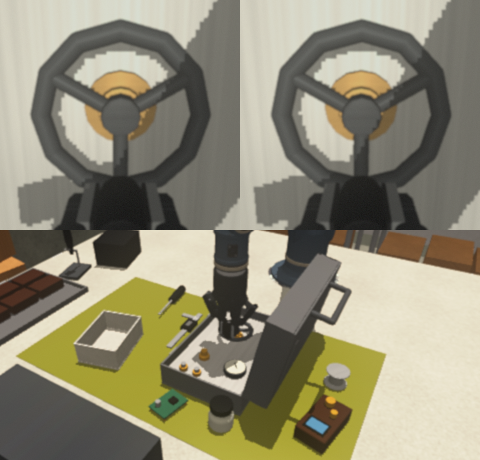

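The wheel now (left) matches its attitude at the stop (right), with its spoke at (120, 150) pointing the same way. The spinner is still gripped, the lid lies open, and everything else is in place.

```bash
python3 -c "
from rig import *
print(finish_job())"
```

```text
the job is handed in; nothing more can be done
None
```

I handed the job in at about 38 s on the robot's clock: the lid is open on its stop, and the valve was screwed shut to its stop, then backed off two full turns to within about half a degree by the arm's readings. The gripper still holds the spinner handle, and the last pictures show nothing else moved.

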